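# Release the tea caddy's tray with the tea pick

## Task

The tea caddy's tray is held shut by a hidden spring catch. Take the tea pick from its block, reach down through the slot in the caddy's lid with it and feel gently for the catch, press it until the tray springs out, then put the pick back in its block, fully down. Touch the caddy only with the pick, never press hard, and leave the mugs, the teapot and the dish where they are.

Things in the scene. Friction and masses are not known exactly. Their poses are not given: they have to be found in the camera images.
- slot (a point): Centre of the narrow slot through the caddy's lid, at the lid's upper surface; axes as the caddy's. It lies 20 mm behind (+x of) the lid's centre, is 48 mm long (y), 10 mm wide (x); the lid is 8 mm thick. 20 mm below the lid's upper surface, hidden, a rigid black ledge runs under the whole slot, with one gap in which the spring catch sits.
- tray (a joint): How far the tray has slid out of the caddy along the slot point's -x, in m: 0 latched shut (up to 0.001 of play), 0.045 fully sprung out. Its spring pushes it out with about 4 N as soon as the catch lets go, and it comes out in under a second.
- tray_front (a point): Middle of the upper edge of the tray's pale wooden front face, 57 mm above the shelf; it moves out with the tray.
- pick_center (a point): Centre of the tea pick's handle: dark wood, 18 by 18 mm square, 60 mm long, faces square to this point's x and y, z up. Below it a round steel collar, 24 mm wide, 5 mm thick, underside 35 mm below this point; from there a straight round steel pin, 6 mm thick with a rounded end, reaches 52 mm down. About 60 g. It stands upright in its block, the collar resting on the block.
- pick_tip (a point): End of the tea pick's steel pin, 87 mm below the handle's centre along the pick. Pressed hard, the held pick can swing about the line between the finger pads; with the fingers closing along the slot's length it cannot swing along the slot.
- stand_hole (a point): Centre of the round hole at the upper surface of the pick's block: pale wood, 64 by 64 mm, 70 mm high, fixed to the shelf. The hole is 14 mm in diameter, its rim chamfered by 2 mm, and goes right through, straight down; z is up.
- mug_a: White ceramic mug, 80 mm in diameter, 90 mm high, loose; origin at the centre of its underside. To be left alone.
- mug_b: Second such white mug. To be left alone.
- teapot: Clear glass teapot, 116 mm in diameter and 112 mm high, spout along +y (88 mm from the centre), handle along -y; origin at the centre of its underside. To be left alone.
- dish: Small round white ceramic dish, 84 mm in diameter, 16 mm high; origin at the centre of its underside. To be left alone.
- caddy: Closed oak tea caddy, fixed, 160 (x) by 200 (y) by 100 mm high. Origin at the centre of its underside, z up; the front, 80 mm to -x, is the pale flush face of the tray. More than 30 N between the pick and any part of the caddy (lid, ledge, catch) breaks it.
- slot_left (a point): The slot's +y end, at the lid's upper surface, 24 mm from point slot. The hidden gap in the ledge below is 13 mm long along y, as wide as the slot, and centred anywhere from 6 to 42 mm from this end towards the other end: only feel tells where. The ledge does not give; in the gap, 2 to 9 mm below the ledge's top (differs each time), lies the flat catch, which does.
- slot_right (a point): The slot's -y end, at the lid's upper surface. Feel of the catch: it starts to move down at about 2 N, stiffens by 0.3 N per mm, with about 1 N of friction on top, lets go of the tray when pressed about 4 to 5 mm down, and meets a hard stop at 7 mm.
There are look-alikes about, which are no part of the job. Of the things like the part that bears pick_center, leave any that is turquoise; of the rest the larger one is meant.

How it is judged:
On the way, in this order (a step that is already met when the one before it is completed fails the run):
1. the pick's tip is down through the slot while the tray is still shut (z of pick_tip in the frame of slot between -0.05 and -0.01 m and horizontal distance between pick_tip and slot below 0.028 m and value of joint tray below 0.01 m), for 0.1 s.
2. the tray springs out while the pick is in the slot (z of pick_tip in the frame of slot below -0.01 m and horizontal distance between pick_tip and slot below 0.028 m and value of joint tray above 0.02 m), for 0.1 s.
At the end, for the whole second after the job is handed in: The tray stands at least 30 mm out of the caddy, and the pick stands released, still and upright (within 0.12 rad) in the hole of its block, pin down, its tip at least 47 mm below the block's upper surface (value of joint tray above 0.03 m and horizontal distance between pick_tip and stand_hole below 0.008 m and z of pick_tip in the frame of stand_hole below -0.047 m and angle between pick_center's own z axis and vertical below 0.12 rad and z of pick_center in the frame of stand_hole above 0.02 m and linear speed of pick below 0.02 m/s); the robot touches nothing.
It fails at once if the pick is pressed on the caddy (lid, ledge or catch) with more than 30 N (contact force between pick and caddy above 30 N).
It fails at once if the hand or arm touches the caddy or its tray (over 2 N) (contact force between the arm and caddy above 2 N).
It fails at once if the fingers touch the caddy or its tray (over 2 N) (contact force between the fingers and caddy above 2 N).
It fails at once if a mug, the teapot or the dish is moved by more than 20 mm (distance of any of mug_a, mug_b, teapot, dish from where it was at the start of the episode above 0.02 m).
It also fails if it takes over 70 s, if anything falls off the work surface, if the arm or the gripper's body presses on something with over 40 N, if the wrist force passes 120 N, or if a joint passes its speed limit or range.

## Robot

A 6-joint arm with a two-finger parallel gripper is mounted at the origin on the work surface. World frame = base frame: x ahead of the robot, y to its left, z up, the work surface at z = 0. Lengths are in m, angles in rad, forces in N, time in s.
With the tool pointing down it reaches from about 0.375 to 0.925 m from the base axis. Payload 5.7 kg.
Tool frame: the origin (TCP) lies at the very end of the fingers, on their centre line; the grasp point (between the pads) lies 19 mm behind it; y points along the fingers, x is the direction in which the jaws open and shut, and the axes are right-handed (so a half turn about y gives the same grasp; the last joint's range is limited). The gripper opens to 85 mm and grips with 20 to 120 N. Pads are 22 mm wide; open, the fingers measure 114 mm over their backs; the gripper's body (76 mm by 85 mm) begins 54 mm behind the grasp point. The pads swing forward as they close: fully open they stand 13 mm farther back than shut.
Start: joints at [1.08, 0.359, 1.51, -0, 1.272, -0.115], TCP at [0.22, 0.558, 0.231] pointing down, gripper open.
Joint ranges: [-2.97, 2.97], [-1.01, 2.36], [0.21, 2.38], [-0.96, 4.11], [0.2, 2.71], [-2.98, 2.98]. Speed limits (rad/s): [2.39, 2.39, 3.14, 3.14, 3.14, 3.14].

## Interface

Orientations are given as a unit quaternion [w, x, y, z].
In Python, from plant import r gives the robot as it stands.
- The arm moves only by the tool jog_arm, never from a script. Its argument "plan" is a list of rows, each a list of 3 entries, a list of its own where there are three numbers: the shift along the tool's x, y, z in cm, then the turn, a rotation vector about the tool's x, y, z in rad, then the finger opening in cm, from 0 to 8.54. In form: [[[tx, ty, tz], [ax, ay, az], claw], ...]. A call has 1 to 5 rows; each row is the pose to reach, as a shift and turn from the pose measured when the call began, along the tool's axes at that moment; what a row does not reach only later rows make up. A row lasts 1/12 s, in which the tool goes at most 41.7 mm and 7.16 degrees, less where a joint would pass 70% of its speed; a pose out of reach is approached as far as the arm can. A call with a gripper value outside its range is refused whole. The fingers move at their own pace and stop on an object; "grip_force" is the grip in N (left out, the last holds). Time passes only in rows, so rows that repeat a pose let the fingers close. It gives the time, the measured TCP pose, the force and the opening at its end, in the units of the state.
- r.get_state(): the state, without advancing time (a new reading comes with each control period).
- r.grab_frame(name): name is "scene" or "side" or "wrist"; returns a dict with "img" (420x560x3 uint8, red, green, blue), "mtx" (3x3 intrinsics, pixels), "rvec" (rotation vector, rad) and "tvec" (3), from world to camera coordinates, as OpenCV has them; the wrist camera has in their place "mount" (4x4, takes a point from camera to tool coordinates, whose origin is the TCP and whose axes are the tool frame's). Camera axes: x right, y down, z forward; pixel columns grow to the right and rows downward; lengths in m; the calibration is good to about 2 mm. A picture is of the moment at which its call begins: read the wrist's pose just before it. There is no depth.
- r.close_job(): hands the job in, once; it reports no verdict.
The state is a dict: "time_s": time; "q": joint angles; "dq": joint speeds; "joint_efforts": joint torques, N m; "eef_pos": TCP position; "orientation": TCP orientation; "ft_force": force on the tool from outside, world axes, zero at the start; "wrist_torque": the same for the moment, N m; "finger_gap": finger opening in m.
Only numpy, scipy, OpenCV 4.12 (cv2) and the standard library are available. Lean on these libraries where they do the work, as an engineer would, in place of code of your own. Each camera call takes 0.05 s, during which the arm holds its last target.

## Working session

There is one attempt and no reset: what is moved stays moved. The work goes in short steps, Python scripts to look and compute and a tool call to move; the robot and the scene stay as the last step left them, time stands still between calls to the robot, and variables do not carry over. Pictures are saved under pics/ and viewed, and the job is handed in when it is done.

Besides the shell and the picture viewer there is one more tool, called after ">>>" by a JSON object that holds its "api" and its "payload". jog_arm: Moves the arm, as the interface text tells. Its arguments: {"type":"object","properties":{"plan":{"type":"array"},"grip_force":{"type":"number"}},"required":["plan"]}

```bash
mkdir -p pics; cat > h.py <<'E'
from plant import r
import numpy as np, cv2
from scipy.spatial.transform import Rotation as R
def snap(name,fn):
    s=r.get_state(); f=r.grab_frame(name); 
    cv2.imwrite('pics/'+fn+'.png',f['img'][:,:,::-1]); np.savez('pics/'+fn+'.npz',pos=s['eef_pos'],ori=s['orientation'],**{k:np.array(v) for k,v in f.items()})
    return f,s
def load(fn): return dict(np.load('pics/'+fn+'.npz'))
def toolR(q): return R.from_quat([q[1],q[2],q[3],q[0]]).as_matrix()
def cam(d):
    """returns K, Rwc(cam->world), centre"""
    K=d['mtx']
    if 'mount' in d:
        M=d['mount']; Rt=toolR(d['ori']); return K,Rt@M[:3,:3],Rt@M[:3,3]+d['pos']
    Rm=cv2.Rodrigues(d['rvec'].astype(float))[0]; return K,Rm.T,-Rm.T@d['tvec'].reshape(3)
def ray(d,u,v):
    K,Rw,c=cam(d); w=Rw@np.linalg.solve(K,[u,v,1.]); return c,w
def onz(d,u,v,z):
    c,w=ray(d,u,v); return c+w*(z-c[2])/w[2]
def proj(d,P):
    K,Rw,c=cam(d); p=K@(Rw.T@(np.array(P)-c)); return p[:2]/p[2]
def tri(obs):
    A=np.zeros((3,3));b=np.zeros(3)
    for d,u,v in obs:
        c,w=ray(d,u,v); w=w/np.linalg.norm(w); P=np.eye(3)-np.outer(w,w); A+=P;b+=P@c
    return np.linalg.solve(A,b)
def st():
    s=r.get_state(); print({k:np.round(v,4).tolist() for k,v in s.items()}); return s
E
python3 - <<'E'
from h import *
st()
for n in ['scene','side','wrist']: snap(n,n+'0')
print(load('wrist0')['mount'],toolR(load('wrist0')['ori']))
E
```

```text
{'time_s': 0.0, 'q': [1.0799, 0.3595, 1.5114, 0.0, 1.2725, -0.1151], 'dq': [-0.001, -0.0001, -0.0002, 0.0007, -0.0001, -0.0011], 'joint_efforts': [0.0003, -52.7614, -27.8624, -0.0001, 0.013, -0.0], 'eef_pos': [0.2199, 0.5575, 0.2305], 'orientation': [-0.5843, 0.5849, 0.3972, -0.3984], 'ft_force': [0.2467, -0.0831, -0.4523], 'wrist_torque': [-0.0218, -0.0678, -0.0273], 'finger_gap': 0.0855}
[[ 9.99999542e-01 -2.19487059e-04  9.31350107e-04 -8.40697595e-04]
 [-9.53695004e-04 -3.07765402e-01  9.51461795e-01 -1.42315442e-01]
 [ 7.78037895e-05 -9.51462248e-01 -3.07765471e-01  7.99723969e-02]
 [ 0.00000000e+00  0.00000000e+00  0.00000000e+00  1.00000000e+00]] [[ 3.66984153e-01 -7.95400365e-04 -9.30226853e-01]
 [ 9.30225649e-01 -1.50815533e-03  3.66984968e-01]
 [-1.69482657e-03 -9.99998546e-01  1.86432714e-04]]
```

View pics/scene0.png

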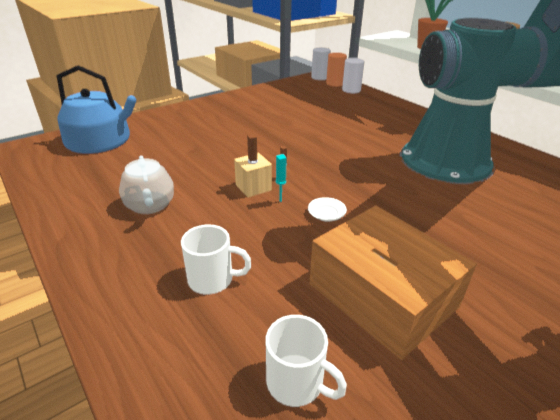

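View pics/side0.png

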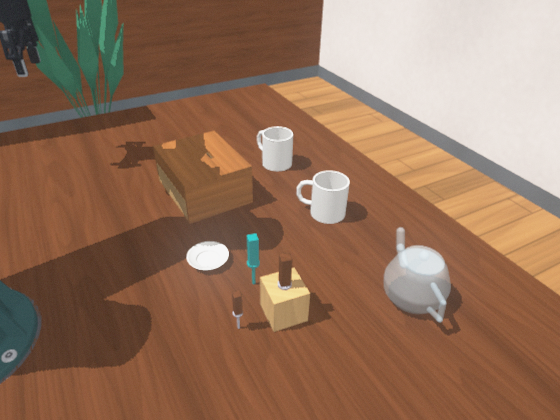

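View pics/wrist0.png

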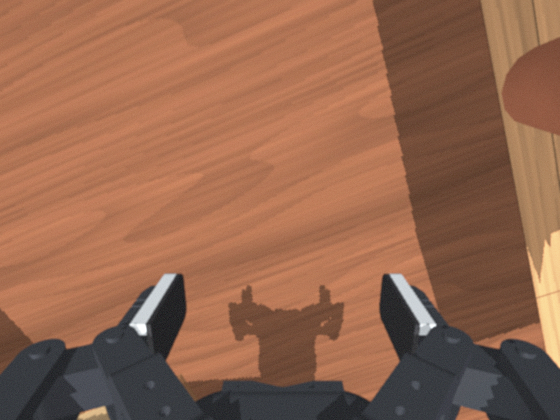

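Candidates for the pick:
- Dark pick in the block: scene (252,148), side (285,270).
- Turquoise pick: scene (281,170), side (253,250). This one is excluded by its colour.
- Small dark pick: scene (284,155), side (237,303). It is smaller.

The one in the block fits the description. I'll check it in a close crop and measure.

```bash
python3 - <<'E'
from h import *
a=cv2.imread('pics/scene0.png')[125:215,220:310]; b=cv2.imread('pics/side0.png')[225:335,215:325]
cv2.imwrite('pics/crop1.png',np.hstack([cv2.resize(a,(400,400),interpolation=2),cv2.resize(b,(400,400),interpolation=2)]))
a=cv2.imread('pics/scene0.png')[200:360,300:480]; b=cv2.imread('pics/side0.png')[120:225,145:260]
cv2.imwrite('pics/crop2.png',np.hstack([cv2.resize(a,(450,400),interpolation=2),cv2.resize(b,(350,320),interpolation=2).copy() if 0 else cv2.resize(b,(350,400),interpolation=2)]))
for n in ['scene0','side0']:
    d=load(n); print(n,cam(d)[2],d['mtx'][0,0])
E
```

```text
scene0 [0.95417428 0.51052732 0.53394342] 411.11468172712057
side0 [ 0.23745799 -0.62366292  0.61069385] 436.73264444287463
```

View pics/crop1.png

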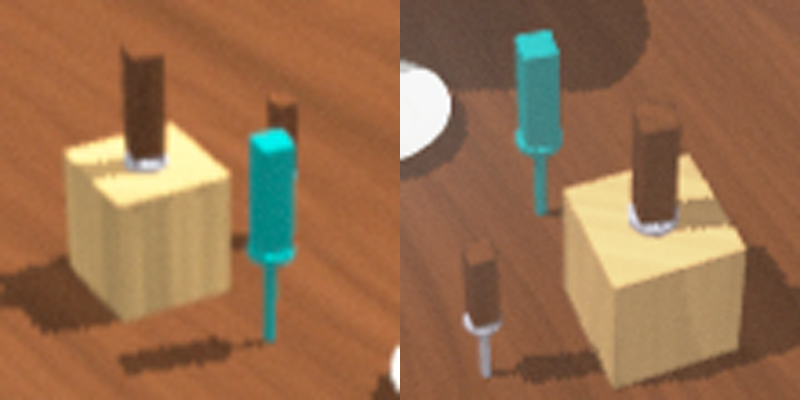

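View pics/crop2.png

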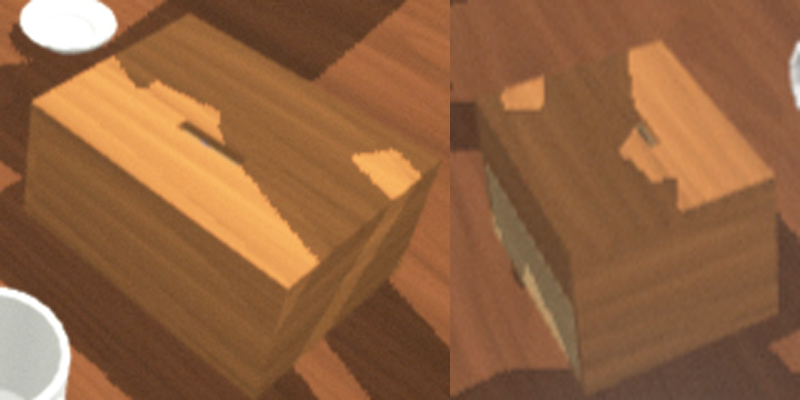

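The left crop shows the block with the dark pick, with the turquoise and small dark ones outside it, so the choice holds. The right crop shows the caddy lid with the slot. Now I'll locate them.

```bash
python3 - <<'E'
from h import *
sc=load('scene0'); sd=load('side0')
def S(p): return 220+p[0]/4.444,125+p[1]/4.444
def D(p): return 215+p[0]/3.636,225+p[1]/3.636
bs=[onz(sc,*S(p),.07) for p in [(66,152),(122,207),(230,170),(172,122)]]
bd=[onz(sd,*D(p),.07) for p in [(165,190),(213,290),(345,248),(290,155)]]
for n,b in (('bs',bs),('bd',bd)):
    b=np.array(b); print(n,b[:,:2].round(4).tolist(),b.mean(0).round(4), np.linalg.norm(np.roll(b,-1,0)-b,axis=1).round(4))
def S(p): return 300+p[0]/2.5,200+p[1]/2.5
def D(p): return 145+p[0]/3.043,120+p[1]/3.81
bs=[onz(sc,*S(p),.1) for p in [(33,103),(290,290),(440,160),(192,15)]]
bd=[onz(sd,*D(p),.1) for p in [(28,105),(122,268),(323,180),(210,40)]]
for n,b in (('cs',bs),('cd',bd)):
    b=np.array(b); e=np.roll(b,-1,0)-b;print(n,b[:,:2].round(4).tolist(),b.mean(0).round(4), np.linalg.norm(e,axis=1).round(4),np.degrees(np.arctan2(e[:,1],e[:,0])))
for p in [(180,125),(243,162)]: print('slot sc',onz(sc,*S(p),.1))
for p in [(187,125),(205,143)]: print('slot sd',onz(sd,*D(p),.1))
# handle top z=.07+5mm+... center .105 top .135
print('handle top',onz(sc,220+143/4.444,125+52/4.444,.135),onz(sd,215+255/3.636,225+110/3.636,.135))
print('mugs etc: dish',onz(sc,327,209,.016),'tq foot',onz(sc,220+268/4.444,125+342/4.444,0),'small foot',onz(sd,215+88/3.636,225+377/3.636,0),'teapot',onz(sd,417,280,.05),'mug',onz(sc,207,235,.09),onz(sc,297,340,.09))
print('handle angle')
E
```

```text
bs [[0.5271, -0.2226], [0.5344, -0.1584], [0.4687, -0.1573], [0.4633, -0.2179]] [ 0.4984 -0.189   0.07  ] [0.0646 0.0656 0.0608 0.064 ]
bd [[0.4716, -0.1541], [0.4629, -0.2177], [0.5271, -0.224], [0.5353, -0.1615]] [ 0.4992 -0.1893  0.07  ] [0.0642 0.0645 0.0631 0.0641]
cs [[0.5971, 0.1346], [0.587, 0.3333], [0.4295, 0.3243], [0.4369, 0.1276]] [0.5126 0.2299 0.1   ] [0.199  0.1577 0.1968 0.1603] [  92.90722926 -176.72400146  -87.8576047     2.48320482]
cd [[0.4279, 0.3152], [0.4333, 0.1106], [0.5932, 0.1296], [0.5873, 0.3331]] [0.5104 0.2221 0.1   ] [0.2046 0.1609 0.2035 0.1605] [ -88.47309972    6.77624064   91.63975058 -173.60696451]
slot sc [0.5352822  0.20659943 0.1       ]
slot sc [0.52951175 0.25310008 0.1       ]
slot sd [0.52865098 0.23523827 0.1       ]
slot sd [0.53272739 0.20866866 0.1       ]
handle top [ 0.50206587 -0.18470384  0.135     ] [ 0.50004309 -0.18599863  0.135     ]
mugs etc: dish [ 0.43319386 -0.00256838  0.016     ] tq foot [ 0.48496769 -0.101713    0.        ] small foot [ 0.41550632 -0.18384612  0.        ] teapot [ 0.72168611 -0.27154035  0.05      ] mug [0.72378434 0.0071671  0.09      ] [0.7337774  0.26257658 0.09      ]
handle angle
```

```bash
cat >> h.py <<'E'
def go(p,adeg):
    """print shift (cm, tool axes) and turn to reach TCP p with tool pointing down, tool x at azimuth adeg"""
    s=r.get_state(); Rt=toolR(s['orientation']); a=np.radians(adeg); c,sn=np.cos(a),np.sin(a)
    Rd=np.array([[c,0,-sn],[sn,0,c],[0,-1,0]])
    print('t',round(s['time_s'],2),'pos',np.round(s['eef_pos'],4),'az',round(np.degrees(np.arctan2(Rt[1,0],Rt[0,0])),2),'F',np.round(s['ft_force'],2),'gap',round(s['finger_gap'],4))
    print('shift cm',np.round(100*Rt.T@(np.array(p)-s['eef_pos']),2).tolist(),'turn',np.round(R.from_matrix(Rt.T@Rd).as_rotvec(),4).tolist())
E
python3 -c "
from h import *
go([.5,-.187,.23],84)"
```

```text
t 0.15 pos [0.2199 0.5577 0.2306] az 68.47 F [-0.76 -0.6  -0.27] gap 0.0855
shift cm [-58.99, 0.14, -53.38] turn [-0.0004, -0.2711, -0.0014]
```

>>> {"api": "jog_arm", "payload": {"plan": [[[-59, 0, -53.4], [0, -0.271, 0], 5], [[-59, 0, -53.4], [0, -0.271, 0], 5], [[-59, 0, -53.4], [0, -0.271, 0], 5], [[-59, 0, -53.4], [0, -0.271, 0], 5], [[-59, 0, -53.4], [0, -0.271, 0], 5]]}}

```text
time_s: 0.57
eef_pos: [0.2932, 0.3618, 0.231]
orientation: [-0.525, 0.525, 0.473, -0.474]
ft_force: [1.2, -0.8, 0.1]
finger_gap: 0.0501
```

```bash
python3 -c "
from h import *
go([.5,-.187,.23],84)"
```

```text
t 0.57 pos [0.2932 0.3618 0.231 ] az 84.06 F [ 1.25 -0.83  0.06] gap 0.0501
shift cm [-52.44, 0.18, -26.24] turn [-0.0007, 0.001, -0.0018]
```

>>> {"api": "jog_arm", "payload": {"plan": [[[-52.4, 0.1, -26.2], [0, 0, 0], 5], [[-52.4, 0.1, -26.2], [0, 0, 0], 5], [[-52.4, 0.1, -26.2], [0, 0, 0], 5], [[-52.4, 0.1, -26.2], [0, 0, 0], 5], [[-52.4, 0.1, -26.2], [0, 0, 0], 5]]}}

```text
time_s: 0.98
eef_pos: [0.3664, 0.1666, 0.2312]
orientation: [-0.525, 0.525, 0.473, -0.474]
ft_force: [1.7, 1.0, 0.3]
finger_gap: 0.0498
```

```bash
python3 -c "
from h import *
go([.5,-.187,.23],84)"
```

```text
t 0.98 pos [0.3664 0.1666 0.2312] az 84.08 F [1.75 1.02 0.33] gap 0.0498
shift cm [-33.8, 0.16, -16.93] turn [-0.0004, 0.0014, -0.0016]
```

>>> {"api": "jog_arm", "payload": {"plan": [[[-33.8, 0.1, -16.9], [0, 0, 0], 5], [[-33.8, 0.1, -16.9], [0, 0, 0], 5], [[-33.8, 0.1, -16.9], [0, 0, 0], 5], [[-33.8, 0.1, -16.9], [0, 0, 0], 5], [[-33.8, 0.1, -16.9], [0, 0, 0], 5]]}}

```text
time_s: 1.4
eef_pos: [0.4396, -0.0287, 0.2309]
orientation: [-0.525, 0.526, 0.473, -0.474]
ft_force: [0.5, -0.0, -0.1]
finger_gap: 0.0501
```

```bash
python3 -c "
from h import *
go([.5,-.187,.23],84)"
```

```text
t 1.4 pos [ 0.4396 -0.0287  0.2309] az 84.06 F [ 0.48 -0.02 -0.14] gap 0.0501
shift cm [-15.12, 0.11, -7.64] turn [-0.0002, 0.0011, -0.0015]
```

>>> {"api": "jog_arm", "payload": {"plan": [[[-15.1, 0.1, -7.6], [0, 0, 0], 5], [[-15.1, 0.1, -7.6], [0, 0, 0], 5], [[-15.1, 0.1, -7.6], [0, 0, 0], 5], [[-15.1, 0.1, -7.6], [0, 0, 0], 5], [[-15.1, 0.1, -7.6], [0, 0, 0], 5]]}}

```text
time_s: 1.82
eef_pos: [0.5026, -0.1936, 0.2303]
orientation: [-0.524, 0.528, 0.472, -0.473]
ft_force: [0.4, -0.1, 0.4]
finger_gap: 0.0501
```

```bash
python3 -c "
from h import *
go([.5,-.187,.23],84)
snap('wrist','w1')"
```

```text
t 1.82 pos [ 0.5026 -0.1936  0.2303] az 83.85 F [ 0.37 -0.11  0.36] gap 0.0501
shift cm [0.63, 0.02, 0.33] turn [0.0035, -0.0026, -0.0055]
```

View pics/w1.png

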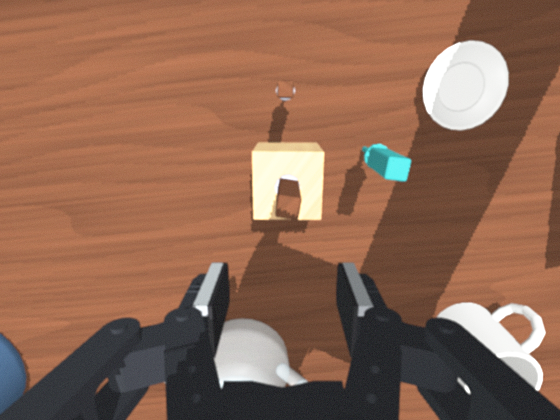

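```bash
python3 - <<'E'
from h import *
d=load('w1'); im=cv2.imread('pics/w1.png')
cv2.imwrite('pics/crop3.png',cv2.resize(im[120:250,220:420],(800,520),interpolation=2))
def line(P,Q): return
E
```

```text
(no output)
```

View pics/crop3.png

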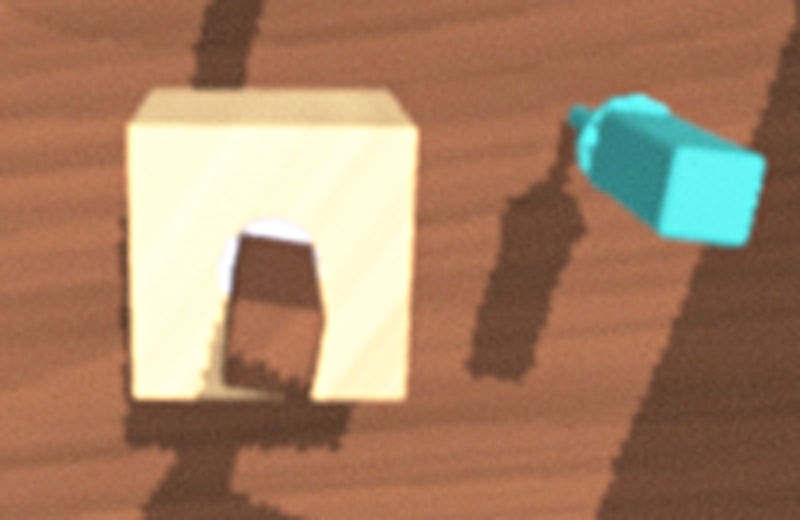

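```bash
python3 - <<'E'
from h import *
d=load('w1')
f=lambda p,z: onz(d,220+p[0]/4,120+p[1]/4,z)
def q(c,z,n):
    b=np.array([f(p,z) for p in c]); e=np.roll(b,-1,0)-b
    print(n,b.mean(0).round(4),np.linalg.norm(e,axis=1).round(4),np.degrees(np.arctan2(e[:,1],e[:,0])).round(1))
q([(241,300),(325,318),(312,398),(225,382)],.135,'handle')
q([(128,125),(416,127),(409,400),(133,400)],.07,'block')
print('tq',f((710,195),.12), 'collar', f((272,260),.075))
# precise slot in scene/side: sub-crop
for n,o in (('scene0',(360,238,50,36)),('side0',(196,145,28,21))):
    x,y,w,h=o; cv2.imwrite('pics/slot_%s.png'%n,cv2.resize(cv2.imread('pics/%s.png'%n)[y:y+h,x:x+w],(w*12,h*12),interpolation=2))
E
```

```text
handle [ 0.4977 -0.1891  0.135 ] [0.0157 0.0157 0.0165 0.0161] [  71.4  -14.  -107.1  163.1]
block [ 0.4984 -0.1892  0.07  ] [0.0642 0.0646 0.0657 0.0651] [ 83.5  -5.4 -96.1 173.3]
tq [ 0.48058924 -0.10471948  0.12      ] collar [ 0.49540904 -0.18884719  0.075     ]
```

```bash
python3 -c "
from h import *
go([.498,-.189,.18],73)"
```

```text
t 1.87 pos [ 0.5014 -0.1912  0.2299] az 83.83 F [ 0.82 -0.28 -0.01] gap 0.0501
shift cm [0.2, 4.99, 0.37] turn [0.0018, 0.1891, -0.0031]
```

>>> {"api": "jog_arm", "payload": {"plan": [[[0.2, 2, 0.37], [0.002, 0.189, -0.003], 5], [[0.2, 5, 0.37], [0.002, 0.189, -0.003], 5], [[0.2, 5, 0.37], [0.002, 0.189, -0.003], 5]]}}

```text
time_s: 2.12
eef_pos: [0.4941, -0.1865, 0.1755]
orientation: [0.572, -0.566, -0.419, 0.421]
ft_force: [-1.1, 0.7, -0.7]
finger_gap: 0.05
```

```bash
python3 -c "
from h import *
go([.498,-.189,.092],73)
snap('wrist','w2')"
```

```text
t 2.12 pos [ 0.4941 -0.1865  0.1755] az 72.86 F [-1.06  0.75 -0.7 ] gap 0.05
shift cm [-0.14, 8.35, -0.53] turn [-0.0093, -0.0024, 0.002]
```

View pics/w2.png

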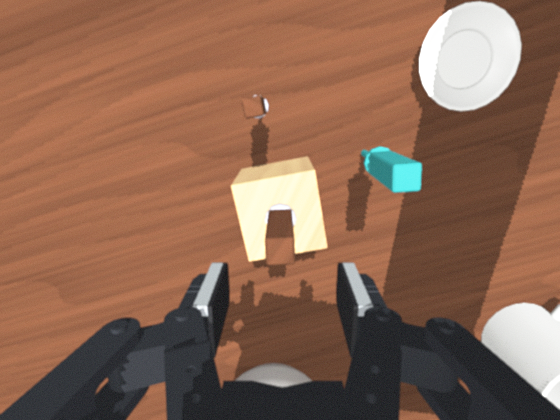

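The handle at (280,245) is square to the jaws and centred between the fingers. I'll descend.

```bash
python3 -c "
from h import *
go([.498,-.189,.092],73)"
```

```text
t 2.17 pos [ 0.495  -0.1867  0.1775] az 73.1 F [-0.06  1.35  0.65] gap 0.0499
shift cm [-0.14, 8.55, -0.42] turn [-0.0076, 0.0018, 0.0016]
```

>>> {"api": "jog_arm", "payload": {"plan": [[[-0.14, 3, -0.3], [-0.008, 0, 0], 5], [[-0.14, 6, -0.3], [-0.008, 0, 0], 5], [[-0.14, 8.5, -0.3], [-0.008, 0, 0], 5], [[-0.14, 8.5, -0.3], [-0.008, 0, 0], 5]]}}

```text
time_s: 2.5
eef_pos: [0.4943, -0.1865, 0.09]
orientation: [0.57, -0.565, -0.422, 0.422]
ft_force: [-0.2, 0.5, 0.6]
finger_gap: 0.0503
```

```bash
python3 -c "
from h import *
go([.498,-.189,.092],73)
"
```

```text
t 2.5 pos [ 0.4943 -0.1865  0.09  ] az 73.29 F [-0.19  0.48  0.6 ] gap 0.0503
shift cm [-0.14, -0.21, -0.43] turn [-0.0062, 0.0051, 0.0031]
```

>>> {"api": "jog_arm", "payload": {"plan": [[[-0.14, -0.2, -0.4], [-0.006, 0.005, 0.003], 5], [[-0.14, -0.2, -0.4], [-0.006, 0.005, 0.003], 5], [[-0.14, -0.2, -0.4], [-0.006, 0.005, 0.003], 5]]}}

```text
time_s: 2.75
eef_pos: [0.4995, -0.1895, 0.0942]
orientation: [-0.567, 0.569, 0.421, -0.42]
ft_force: [-0.4, -0.9, -0.6]
finger_gap: 0.0499
```

```bash
python3 -c "
from h import *
go([.498,-.189,.092],73)
"
```

```text
t 2.75 pos [ 0.4995 -0.1895  0.0942] az 73.06 F [-0.4  -0.93 -0.65] gap 0.0499
shift cm [0.01, 0.22, 0.16] turn [0.0035, 0.0011, -0.0006]
```

>>> {"api": "jog_arm", "payload": {"plan": [[[0, 0.2, 0.05], [0.002, 0, 0], 0.5], [[0, 0.2, 0.05], [0.002, 0, 0], 0.5], [[0, 0.2, 0.05], [0.002, 0, 0], 0.5], [[0, 0.2, 0.05], [0.002, 0, 0], 0.5], [[0, 0.2, 0.05], [0.002, 0, 0], 0.5]], "grip_force": 60}}

```text
time_s: 3.17
eef_pos: [0.4998, -0.1898, 0.0934]
orientation: [-0.567, 0.569, 0.421, -0.42]
ft_force: [-0.0, 0.7, 6.2]
finger_gap: 0.0171
```

```bash
python3 -c "
from h import *
go([.498,-.189,.092],73)
"
```

```text
t 3.17 pos [ 0.4998 -0.1898  0.0934] az 73.06 F [-0.01  0.74  6.21] gap 0.0171
shift cm [0.02, 0.14, 0.19] turn [0.0035, 0.0011, -0.0009]
```

>>> {"api": "jog_arm", "payload": {"plan": [[[0, -2, 0], [0, 0, 0], 0.5], [[0, -5, 0], [0, 0, 0], 0.5], [[0, -8, 0], [0, 0, 0], 0.5], [[0, -12, 0], [0, 0, 0], 0.5], [[0, -13, 0], [0, 0, 0], 0.5]]}}

```text
time_s: 3.58
eef_pos: [0.502, -0.1909, 0.2293]
orientation: [-0.564, 0.572, 0.423, -0.419]
ft_force: [1.1, -0.3, -0.6]
finger_gap: 0.0174
```

```bash
python3 -c "
from h import *
go([.45,-.02,.24],93)
snap('wrist','w3');snap('side','s3')
go([.45,-.02,.24],93)
"
```

```text
t 3.58 pos [ 0.502  -0.1909  0.2293] az 73.07 F [ 1.1  -0.26 -0.64] gap 0.0174
shift cm [14.83, -1.23, 9.94] turn [0.0115, -0.3478, -0.0046]
t 3.68 pos [ 0.5012 -0.1905  0.2264] az 73.07 F [-0.36  0.01 -1.41] gap 0.0171
shift cm [14.82, -1.49, 9.85] turn [0.0095, -0.3479, -0.0039]
```

View pics/w3.png

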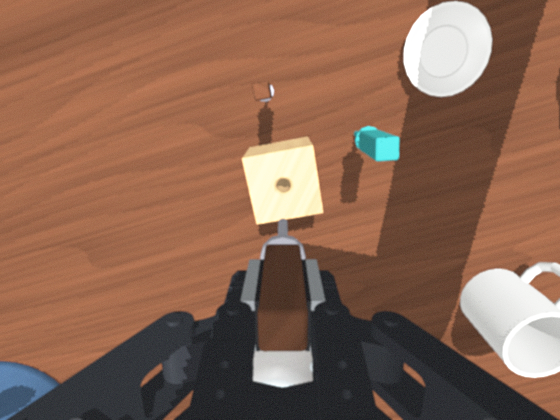

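View pics/s3.png

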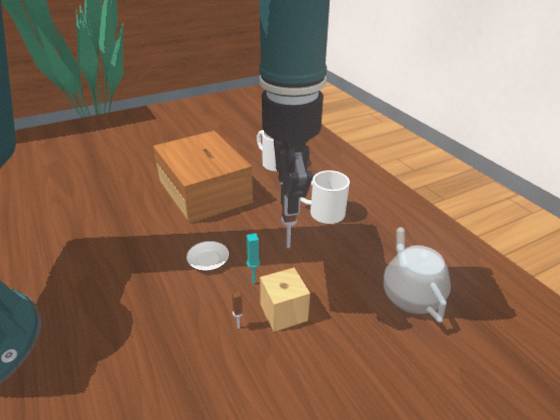

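```bash
python3 -c "
from h import *
w=load('w3');s=load('s3')
im=cv2.imread('pics/w3.png'); a=cv2.resize(im[160:270,230:340],(400,400),interpolation=2)
im=cv2.imread('pics/s3.png'); b=cv2.resize(im[140:260,190:310],(400,400),interpolation=2)
cv2.imwrite('pics/crop4.png',np.hstack([a,b]))
print('hole',onz(w,284,184.5,.07),onz(s,284,286,.07))
go([.55,.225,.23],93)
"
```

```text
hole [ 0.4966962  -0.18864204  0.07      ] [ 0.49737862 -0.19034403  0.07      ]
t 3.68 pos [ 0.5012 -0.1905  0.2264] az 73.07 F [-0.36  0.01 -1.41] gap 0.0171
shift cm [41.17, -0.53, 7.43] turn [0.0095, -0.3479, -0.0039]
```

View pics/crop4.png

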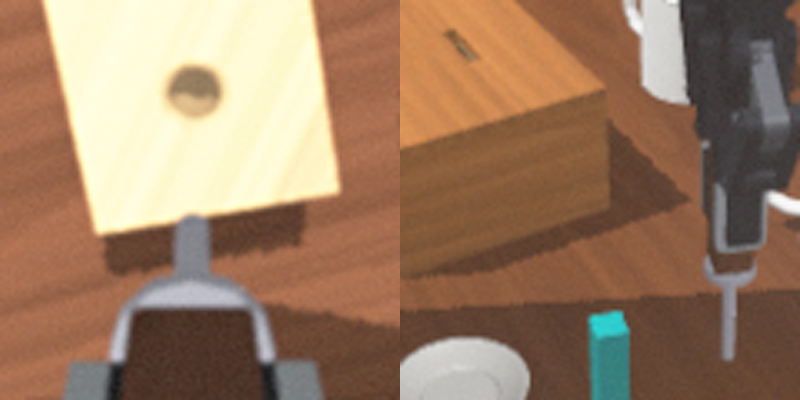

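>>> {"api": "jog_arm", "payload": {"plan": [[[41.2, -0.5, 7.4], [0.009, -0.348, -0.004], 0.5], [[41.2, -0.5, 7.4], [0.009, -0.348, -0.004], 0.5], [[41.2, -0.5, 7.4], [0.009, -0.348, -0.004], 0.5], [[41.2, -0.5, 7.4], [0.009, -0.348, -0.004], 0.5], [[41.2, -0.5, 7.4], [0.009, -0.348, -0.004], 0.5]]}}

```text
time_s: 4.1
eef_pos: [0.5232, 0.0191, 0.2244]
orientation: [0.488, -0.486, -0.512, 0.514]
ft_force: [1.2, -0.5, -1.2]
finger_gap: 0.0175
```

```bash
python3 -c "
from h import *
w=load('w3');s=load('s3')
P=tri([(w,282.8,220),(s,288.1,247)]);print('tip',P,proj(w,P),proj(s,P),'tool frame mm',1000*toolR(w['ori']).T@(P-w['pos']), 1000*toolR(s['ori']).T@(P-s['pos']))
go([.55,.225,.23],93)
"
```

```text
tip [ 0.50069734 -0.19087737  0.15547563] [282.93588927 221.76933291] [287.39608598 247.33086842] tool frame mm [-0.17689072 73.787921    2.14351988] [-7.34652572e-02  7.35977242e+01  2.61993744e+00]
t 4.1 pos [0.5232 0.0191 0.2244] az 92.99 F [ 1.25 -0.52 -1.22] gap 0.0175
shift cm [20.43, -0.56, -3.75] turn [-0.003, -0.0002, 0.0005]
```

>>> {"api": "jog_arm", "payload": {"plan": [[[20.4, -0.6, -3.7], [-0.003, 0, 0], 0.5], [[20.4, -0.6, -3.7], [-0.003, 0, 0], 0.5], [[20.4, -0.6, -3.7], [-0.003, 0, 0], 0.5], [[20.4, -0.6, -3.7], [-0.003, 0, 0], 0.5], [[20.4, -0.6, -3.7], [-0.003, 0, 0], 0.5]]}}

```text
time_s: 4.52
eef_pos: [0.5479, 0.2258, 0.2279]
orientation: [0.488, -0.486, -0.512, 0.514]
ft_force: [0.8, -0.5, -0.3]
finger_gap: 0.0172
```

```bash
python3 -c "
from h import *
go([.55,.225,.23],93)
r.grab_frame('wrist');r.grab_frame('wrist')
f,s=snap('wrist','w4');snap('side','s4');snap('scene','c4')
go([.55,.225,.23],93)
im=cv2.imread('pics/w4.png'); cv2.imwrite('pics/crop5.png',cv2.resize(im[130:270,180:380],(800,560),interpolation=2))
"
```

```text
t 4.52 pos [0.5479 0.2258 0.2279] az 93.0 F [ 0.81 -0.45 -0.26] gap 0.0172
shift cm [-0.09, -0.21, -0.21] turn [-0.0037, -0.0, -0.0004]
t 4.77 pos [0.5481 0.2236 0.2284] az 93.05 F [-0.72 -1.18 -0.68] gap 0.0175
shift cm [0.13, -0.17, -0.2] turn [-0.0036, 0.0009, -0.001]
```

View pics/w4.png

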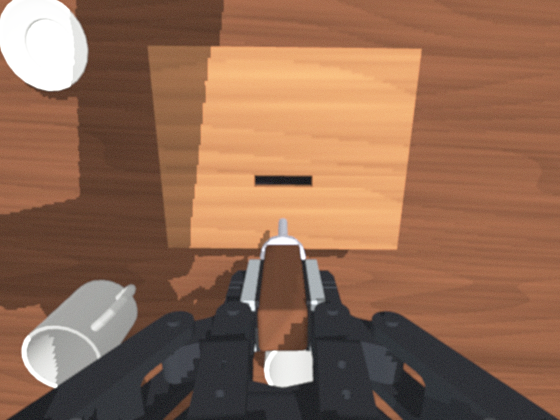

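View pics/crop5.png

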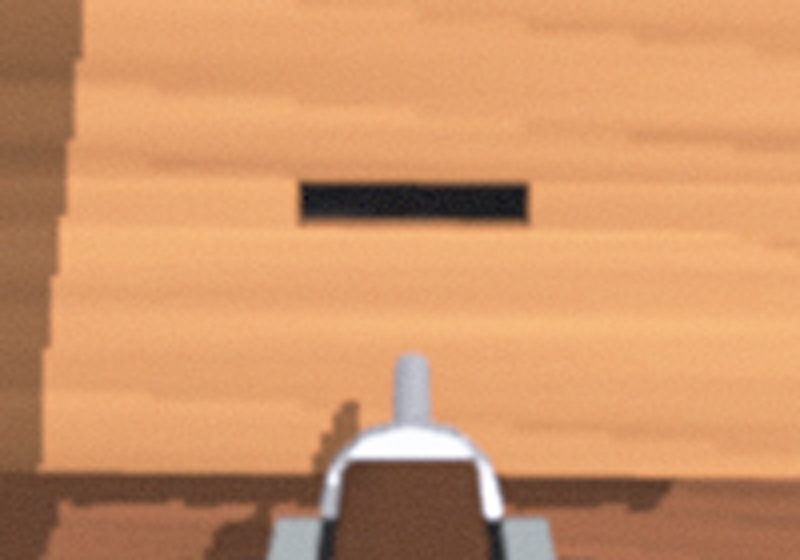

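```bash
python3 - <<'E'
from h import *
d=load('w4')
f=lambda p,z: onz(d,180+p[0]/4,130+p[1]/4,z)
c=np.array([f(p,.1) for p in [(299,182),(529,182),(529,224),(299,224)]])
e=np.roll(c,-1,0)-c
print(c.round(4),'centre',c.mean(0).round(4),np.linalg.norm(e,axis=1).round(4),np.degrees(np.arctan2(e[:,1],e[:,0])).round(1))
lid=np.array([onz(d,*p,.1) for p in [(148,46),(421,48),(398,249),(168,248)]]); e=np.roll(lid,-1,0)-lid
print('lid',lid.mean(0),np.linalg.norm(e,axis=1).round(4),np.degrees(np.arctan2(e[:,1],e[:,0])).round(1))
for z in (.150,.1535): print('tip',f((413,359),z), 'tool', 1000*toolR(d['ori']).T@(f((413,359),z)-d['pos']))
print('collar/lateral: pin px top', d['pos'],cam(d)[2])
for n,w in (('s4',(190,140,40,30)),('c4',(360,235,60,45))):
    x,y,a,b=w; cv2.imwrite('pics/z%s.png'%n,cv2.resize(cv2.imread('pics/%s.png'%n)[y:y+b,x:x+a],(a*10,b*10),interpolation=2))
z=np.hstack([cv2.resize(cv2.imread('pics/zs4.png'),(400,300)),cv2.resize(cv2.imread('pics/zc4.png'),(400,300))]);cv2.imwrite('pics/z4.png',z)
E
```

```text
[[0.527  0.2062 0.1   ]
 [0.5244 0.253  0.1   ]
 [0.5331 0.2538 0.1   ]
 [0.5358 0.2065 0.1   ]] centre [0.5301 0.2299 0.1   ] [0.0469 0.0088 0.0474 0.0088] [  93.2    4.8  -86.8 -178.1]
lid [0.51051802 0.22909845 0.1       ] [0.199  0.1602 0.2011 0.1601] [  92.9    3.3  -87.1 -177.5]
tip [0.54631362 0.23027861 0.15      ] tool [ 0.45141888 78.14036834  2.17205707]
tip [0.54508477 0.2301835  0.1535    ] tool [ 0.43690295 74.64265109  3.41096365]
collar/lateral: pin px top [0.54866837 0.22973895 0.22813452] [0.46886053 0.22428395 0.37060066]
```

View pics/z4.png

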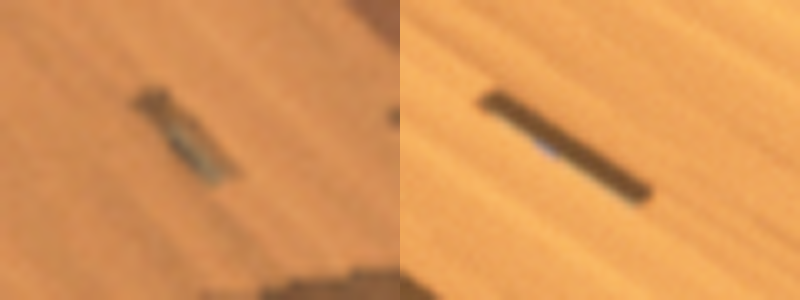

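View pics/c4.png

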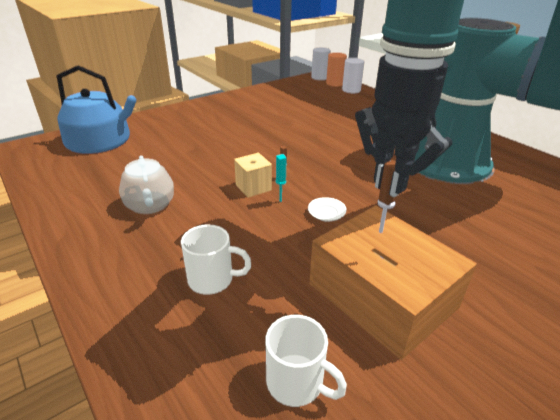

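```bash
python3 -c "
from h import *
go([.5328,.230,.184],93)
"
```

```text
t 4.77 pos [0.5481 0.2236 0.2284] az 93.05 F [-0.72 -1.18 -0.68] gap 0.0175
shift cm [0.73, 4.44, 1.48] turn [-0.0036, 0.0009, -0.001]
```

>>> {"api": "jog_arm", "payload": {"plan": [[[0.5, 1, 1.5], [-0.003, 0, 0], 0.5], [[0.5, 2.5, 1.5], [-0.003, 0, 0], 0.5], [[0.5, 4, 1.5], [-0.003, 0, 0], 0.5], [[0.5, 4.2, 1.5], [-0.003, 0, 0], 0.5], [[0.5, 4.2, 1.5], [-0.003, 0, 0], 0.5]], "grip_force": 80}}

```text
time_s: 5.18
eef_pos: [0.5315, 0.2258, 0.1849]
orientation: [0.487, -0.487, -0.511, 0.514]
ft_force: [0.3, -0.2, -0.6]
finger_gap: 0.0172
```

```bash
python3 -c "
from h import *
for i in range(4):
  go([.5328,.230,.184],93); r.grab_frame('wrist')
f,s=snap('wrist','w5');snap('scene','c5');snap('side','s5')
go([.5328,.230,.184],93)
im=cv2.imread('pics/w5.png'); cv2.imwrite('pics/crop6.png',cv2.resize(im[150:250,210:350],(840,600),interpolation=2)[:, :800])
im=cv2.imread('pics/c5.png'); cv2.imwrite('pics/crop7.png',cv2.resize(im[215:290,350:450],(800,600),interpolation=2))
"
```

```text
t 5.18 pos [0.5315 0.2258 0.1849] az 92.94 F [ 0.33 -0.15 -0.56] gap 0.0172
shift cm [0.41, 0.09, -0.16] turn [-0.0042, -0.001, -0.0021]
t 5.23 pos [0.5324 0.2263 0.186 ] az 92.95 F [0.35 0.23 0.17] gap 0.0167
shift cm [0.37, 0.2, -0.06] turn [-0.0022, -0.0008, -0.0015]
t 5.28 pos [0.5331 0.2268 0.1867] az 92.97 F [ 0.73  0.13 -1.29] gap 0.017
shift cm [0.33, 0.27, 0.01] turn [-0.0004, -0.0005, -0.0011]
t 5.33 pos [0.5334 0.2271 0.1871] az 92.99 F [-0.5  -0.35 -0.81] gap 0.017
shift cm [0.29, 0.31, 0.04] turn [0.0005, -0.0002, -0.0008]
t 5.53 pos [0.5332 0.2277 0.1871] az 93.04 F [-0.01 -0.14 -0.3 ] gap 0.0171
shift cm [0.23, 0.31, 0.03] turn [0.0007, 0.0007, -0.0006]
```

View pics/crop6.png

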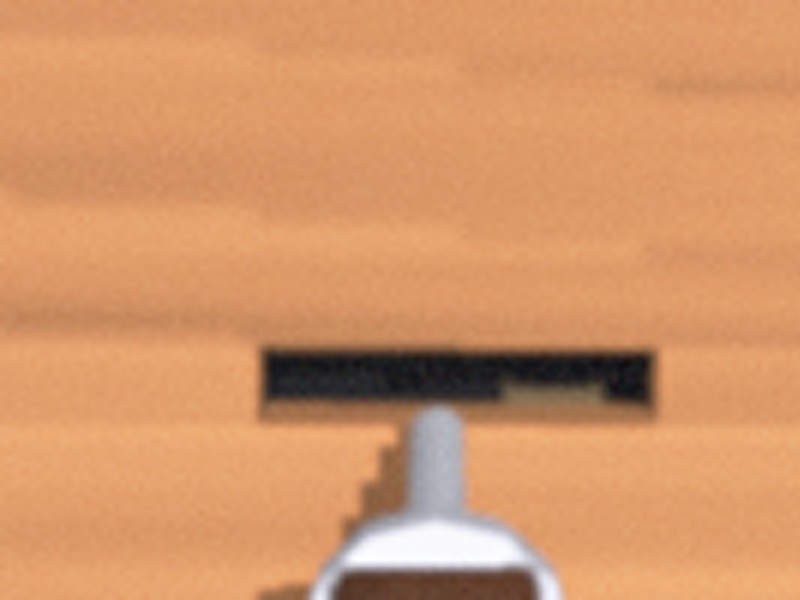

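View pics/crop7.png

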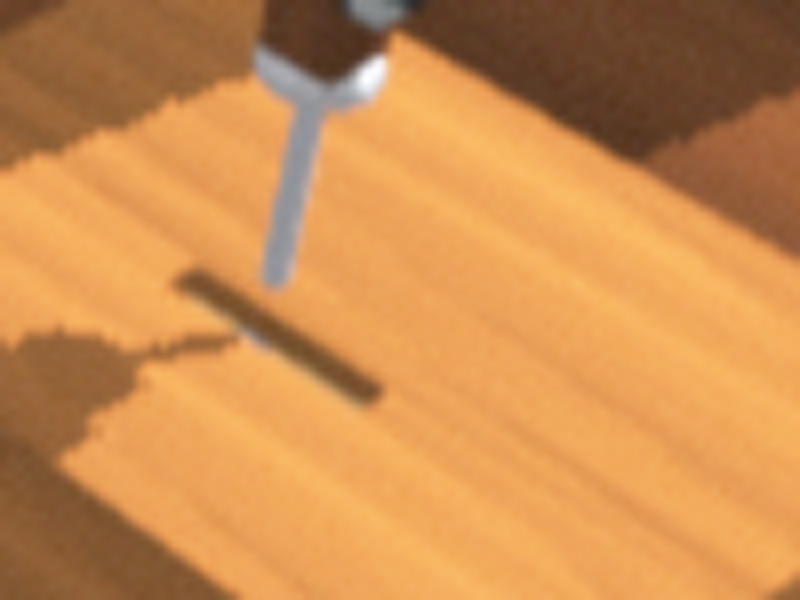

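```bash
python3 - <<'E'
from h import *
d=load('w5'); print('w5 pos',d['pos'])
f=lambda p,z: onz(d,210+p[0]/6,150+p[1]/6,z)
c=np.array([f(p,.1) for p in [(262,348),(655,348),(655,420),(262,420)]])
e=np.roll(c,-1,0)-c
print('slot centre',c.mean(0).round(4),np.linalg.norm(e,axis=1).round(4),np.degrees(np.arctan2(e[:,1],e[:,0])).round(1))
sc=c.mean(0); Rt=toolR(d['ori'])
for z in (.110,.112,.114):
    t=f((437,415),z); print('tip',t.round(4),'tip-slot',(1000*(t-sc)).round(1),'tip tool',1000*Rt.T@(t-d['pos']))
cc=load('c5'); 
def g(p,z): return onz(cc,350+p[0]/8,215+p[1]/8,z)
e1,e2=g((188,275),.1),g((372,395),.1); print('scene slot',e1,e2,(e1+e2)/2)
t=tri([(d,210+437/6,150+414/6),(cc,350+274/8,215+282/8)]); print('tri tip',t, proj(d,t),proj(cc,t),350+274/8,215+282/8, 'rel',1000*(t-sc))
# seen strip, at depth guesses
for z in (.078,.072): print('strip',f((500,392),z),f((605,392),z))
E
```

```text
w5 pos [0.53350686 0.22733293 0.18728312]
slot centre [0.5302 0.2299 0.1   ] [0.0468 0.0091 0.0473 0.0091] [  93.     4.9  -87.  -178.5]
tip [0.5307 0.2273 0.11  ] tip-slot [ 0.5 -2.6 10. ] tip tool [ 0.15506363 77.28035892  2.90343559]
tip [0.53   0.2272 0.112 ] tip-slot [-0.2 -2.6 12. ] tip tool [ 0.1493921  75.27970256  3.60817117]
tip [0.5293 0.2272 0.114 ] tip-slot [-0.9 -2.7 14. ] tip tool [ 0.14372057 73.27904619  4.31290675]
scene slot [0.53220745 0.20698429 0.1       ] [0.5296414  0.25183974 0.1       ] [0.53092443 0.22941202 0.1       ]
tri tip [0.53057484 0.22665646 0.11092237] [281.92198915 219.43256526] [384.67517318 250.4289187 ] 384.25 250.25 rel [ 0.40895614 -3.20600056 10.92236519]
strip [0.53833169 0.23604444 0.078     ] [0.5376121  0.24981208 0.078     ]
strip [0.54036134 0.23636171 0.072     ] [0.53962458 0.25045777 0.072     ]
```

```bash
python3 -c "
from h import *
go([.5328,.2428,.184],93)
"
```

```text
t 5.53 pos [0.5332 0.2277 0.1871] az 93.04 F [-0.01 -0.14 -0.3 ] gap 0.0171
shift cm [1.51, 0.31, -0.04] turn [0.0007, 0.0007, -0.0006]
```

>>> {"api": "jog_arm", "payload": {"plan": [[[0.5, 0.1, -0.04], [0, 0, 0], 0.5], [[1.0, 0.2, -0.04], [0, 0, 0], 0.5], [[1.5, 0.3, -0.04], [0, 0, 0], 0.5], [[1.5, 0.3, -0.04], [0, 0, 0], 0.5], [[1.5, 0.3, -0.04], [0, 0, 0], 0.5]]}}

```text
time_s: 5.95
eef_pos: [0.5326, 0.2433, 0.1839]
orientation: [0.486, -0.487, -0.513, 0.513]
ft_force: [0.6, 0.7, -0.9]
finger_gap: 0.0172
```

```bash
python3 -c "
from h import *
go([.5328,.2428,.184],93); r.grab_frame('wrist')
f,s=snap('wrist','w6')
go([.5328,.2428,.1635],93)
im=cv2.imread('pics/w6.png'); cv2.imwrite('pics/crop8.png',cv2.resize(im[150:250,210:343],(798,600),interpolation=2))
"
```

```text
t 5.95 pos [0.5326 0.2433 0.1839] az 93.1 F [ 0.63  0.72 -0.85] gap 0.0172
shift cm [-0.05, -0.01, -0.02] turn [0.0004, 0.0018, -0.0007]
t 6.05 pos [0.5327 0.2428 0.184 ] az 93.07 F [-0.19 -0.84 -0.47] gap 0.0169
shift cm [-0.0, 2.05, -0.01] turn [0.0005, 0.0012, -0.0008]
```

View pics/crop8.png

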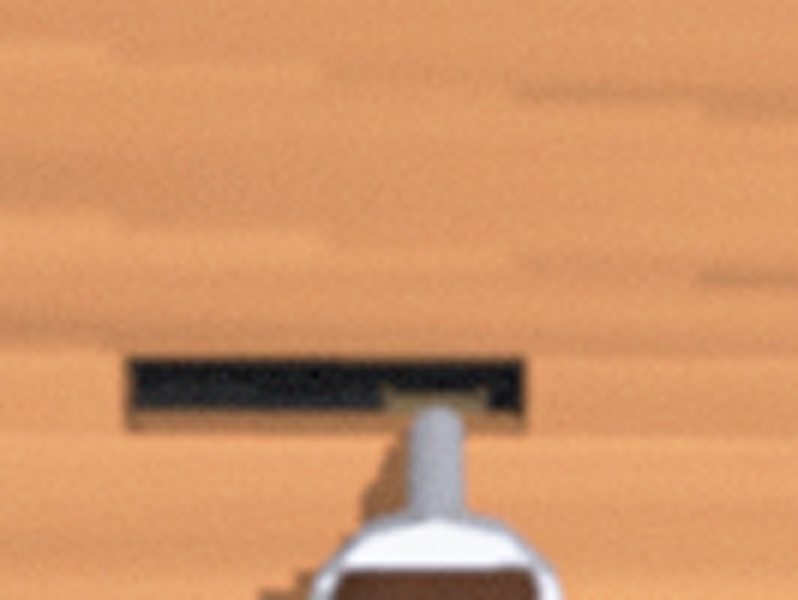

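```bash
python3 - <<'E'
from h import *
d=load('w6')
f=lambda p,z: onz(d,210+p[0]/6,150+p[1]/6,z)
c=np.array([f(p,.1) for p in [(127,357),(523,357),(523,431),(127,431)]])
sc=c.mean(0); u=np.array([np.cos(np.radians(3)),np.sin(np.radians(3)),0]);v=np.array([-u[1],u[0],0])
for z in (.107,.1085,.110):
    t=f((437,417),z); print(sc.round(4),'tip-slot mm x',1000*(t-sc)@u,'y',1000*(t-sc)@v)
go([.5328,.2428,.1635],93)
E
```

```text
[0.5303 0.2297 0.1   ] tip-slot mm x 0.3577011929803759 y 13.214571707327792
[0.5303 0.2297 0.1   ] tip-slot mm x -0.1730583011293031 y 13.210870316081028
[0.5303 0.2297 0.1   ] tip-slot mm x -0.7038177952389818 y 13.207168924834262
t 6.05 pos [0.5327 0.2428 0.184 ] az 93.07 F [-0.19 -0.84 -0.47] gap 0.0169
shift cm [-0.0, 2.05, -0.01] turn [0.0005, 0.0012, -0.0008]
```

>>> {"api": "jog_arm", "payload": {"plan": [[[0, 0.3, 0], [0, 0, 0], 0.5], [[0, 0.6, 0], [0, 0, 0], 0.5], [[0, 0.8, 0], [0, 0, 0], 0.5], [[0, 1.0, 0], [0, 0, 0], 0.5], [[0, 1.2, 0], [0, 0, 0], 0.5]]}}

```text
time_s: 6.47
eef_pos: [0.5326, 0.2427, 0.1716]
orientation: [0.486, -0.487, -0.513, 0.513]
ft_force: [0.2, 0.1, -0.8]
finger_gap: 0.0171
```

```bash
python3 -c "
from h import *
go([.5328,.2428,.1635],93)
"
```

```text
t 6.47 pos [0.5326 0.2427 0.1716] az 93.06 F [ 0.16  0.05 -0.79] gap 0.0171
shift cm [0.01, 0.81, -0.02] turn [0.0001, 0.001, -0.0009]
```

>>> {"api": "jog_arm", "payload": {"plan": [[[0, 0.3, 0], [0, 0, 0], 0.5], [[0, 0.6, 0], [0, 0, 0], 0.5], [[0, 0.9, 0], [0, 0, 0], 0.5], [[0, 1.1, 0], [0, 0, 0], 0.5], [[0, 1.2, 0], [0, 0, 0], 0.5]]}}

```text
time_s: 6.88
eef_pos: [0.5324, 0.2426, 0.1591]
orientation: [0.486, -0.487, -0.513, 0.514]
ft_force: [-0.2, -0.1, -0.7]
finger_gap: 0.0172
```

```bash
python3 -c "
from h import *
go([.5328,.2428,.1535],93)
"
```

```text
t 6.88 pos [0.5324 0.2426 0.1591] az 93.06 F [-0.24 -0.09 -0.72] gap 0.0172
shift cm [0.02, 0.56, -0.04] turn [-0.0005, 0.001, -0.0011]
```

Tip is about 16 mm below the lid with no contact. From here I'll feel slowly for the ledge or catch.

>>> {"api": "jog_arm", "payload": {"plan": [[[0, 0.15, 0], [0, 0, 0], 0.5], [[0, 0.3, 0], [0, 0, 0], 0.5], [[0, 0.4, 0], [0, 0, 0], 0.5], [[0, 0.5, 0], [0, 0, 0], 0.5], [[0, 0.6, 0], [0, 0, 0], 0.5]]}}

```text
time_s: 7.3
eef_pos: [0.5324, 0.2426, 0.1532]
orientation: [0.486, -0.487, -0.513, 0.514]
ft_force: [-0.1, 1.0, -0.6]
finger_gap: 0.0169
```

```bash
python3 -c "
from h import *
go([.5328,.2428,.1485],93)
"
```

```text
t 7.3 pos [0.5324 0.2426 0.1532] az 93.06 F [-0.13  0.95 -0.59] gap 0.0169
shift cm [0.02, 0.47, -0.04] turn [-0.0003, 0.0011, -0.0011]
```

>>> {"api": "jog_arm", "payload": {"plan": [[[0, 0.1, 0], [0, 0, 0], 0.5], [[0, 0.2, 0], [0, 0, 0], 0.5], [[0, 0.3, 0], [0, 0, 0], 0.5]]}}

```text
time_s: 7.55
eef_pos: [0.5327, 0.2427, 0.1504]
orientation: [0.486, -0.487, -0.513, 0.513]
ft_force: [-0.5, -0.2, 3.2]
finger_gap: 0.0168
```

```bash
python3 -c "
from h import *
go([.5328,.2428,.1485],93)
"
```

```text
t 7.55 pos [0.5327 0.2427 0.1504] az 93.06 F [-0.54 -0.16  3.2 ] gap 0.0168
shift cm [0.01, 0.19, -0.01] turn [0.0002, 0.001, -0.0009]
```

>>> {"api": "jog_arm", "payload": {"plan": [[[0, 0.1, 0], [0, 0, 0], 0.5], [[0, 0.2, 0], [0, 0, 0], 0.5], [[0, 0.3, 0], [0, 0, 0], 0.5]]}}

```text
time_s: 7.8
eef_pos: [0.5327, 0.2427, 0.1477]
orientation: [0.486, -0.487, -0.513, 0.513]
ft_force: [-0.6, 0.1, 4.3]
finger_gap: 0.0167
```

```bash
python3 -c "
from h import *
go([.5328,.2428,.1455],93)
"
```

```text
t 7.8 pos [0.5327 0.2427 0.1477] az 93.06 F [-0.57  0.11  4.35] gap 0.0167
shift cm [0.01, 0.22, -0.01] turn [0.0004, 0.0011, -0.0009]
```

It gives at about 4 N, which is the catch and not the ledge. I'll press on a little.

>>> {"api": "jog_arm", "payload": {"plan": [[[0, 0.1, 0], [0, 0, 0], 0.5], [[0, 0.15, 0], [0, 0, 0], 0.5], [[0, 0.2, 0], [0, 0, 0], 0.5], [[0, 0.2, 0], [0, 0, 0], 0.5]]}}

```text
time_s: 8.13
eef_pos: [0.5327, 0.2427, 0.1455]
orientation: [0.486, -0.487, -0.513, 0.513]
ft_force: [0.1, 0.1, 1.5]
finger_gap: 0.0171
```

```bash
python3 -c "
from h import *
go([.5328,.2428,.1455],93)
snap('side','s7');snap('scene','c7');go([.5328,.2428,.1455],93)
im=cv2.imread('pics/s7.png');im2=cv2.imread('pics/c7.png')
cv2.imwrite('pics/m7.png',np.hstack([cv2.resize(im[100:250,120:270],(400,400)),cv2.resize(im2[180:380,290:490],(400,400))]))
"
```

```text
t 8.13 pos [0.5327 0.2427 0.1455] az 93.06 F [0.09 0.06 1.48] gap 0.0171
shift cm [0.01, 0.0, -0.01] turn [0.0003, 0.0011, -0.001]
t 8.23 pos [0.5327 0.2427 0.1456] az 93.06 F [-1.79 -0.52  1.59] gap 0.0173
shift cm [0.01, 0.01, -0.01] turn [0.0004, 0.0011, -0.0009]
```

View pics/m7.png

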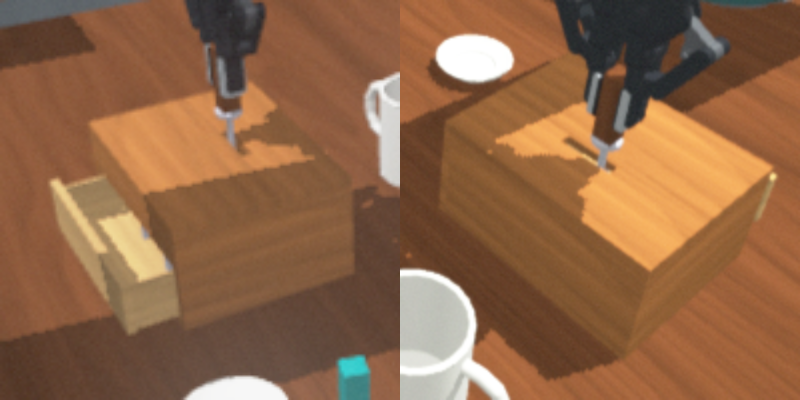

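The tray has sprung out: its front is at (80,225) in the left crop. Withdrawing straight up now.

>>> {"api": "jog_arm", "payload": {"plan": [[[0, 0, 0], [0, 0, 0], 0.5], [[0, -1.5, 0], [0, 0, 0], 0.5], [[0, -4, 0], [0, 0, 0], 0.5], [[0, -7, 0], [0, 0, 0], 0.5], [[0, -9, 0], [0, 0, 0], 0.5]]}}

```text
time_s: 8.65
eef_pos: [0.5333, 0.243, 0.2375]
orientation: [-0.486, 0.487, 0.514, -0.513]
ft_force: [0.2, 0.7, -0.5]
finger_gap: 0.0171
```

```bash
python3 -c "
from h import *
go([.5008,-.1893,.23],84)
"
```

```text
t 8.65 pos [0.5333 0.243  0.2375] az 93.06 F [ 0.21  0.71 -0.47] gap 0.0171
shift cm [-42.99, 0.76, 5.55] turn [0.0019, 0.1581, -0.0003]
```

>>> {"api": "jog_arm", "payload": {"plan": [[[-43, 0.7, 5.5], [0.002, 0.158, 0], 0.5], [[-43, 0.7, 5.5], [0.002, 0.158, 0], 0.5], [[-43, 0.7, 5.5], [0.002, 0.158, 0], 0.5], [[-43, 0.7, 5.5], [0.002, 0.158, 0], 0.5], [[-43, 0.7, 5.5], [0.002, 0.158, 0], 0.5]]}}

```text
time_s: 9.07
eef_pos: [0.5171, 0.0334, 0.233]
orientation: [-0.525, 0.525, 0.473, -0.473]
ft_force: [0.6, -0.2, -1.2]
finger_gap: 0.0167
```

```bash
python3 -c "
from h import *
go([.5008,-.1893,.23],84)
"
```

```text
t 9.07 pos [0.5171 0.0334 0.233 ] az 84.05 F [ 0.58 -0.16 -1.2 ] gap 0.0167
shift cm [-22.32, 0.31, -0.69] turn [0.0002, 0.0009, -0.0004]
```

>>> {"api": "jog_arm", "payload": {"plan": [[[-22.3, 0.3, -0.7], [0, 0, 0], 0.5], [[-22.3, 0.3, -0.7], [0, 0, 0], 0.5], [[-22.3, 0.3, -0.7], [0, 0, 0], 0.5], [[-22.3, 0.3, -0.7], [0, 0, 0], 0.5], [[-22.3, 0.3, -0.7], [0, 0, 0], 0.5]]}}

```text
time_s: 9.48
eef_pos: [0.5015, -0.1747, 0.2301]
orientation: [-0.525, 0.525, 0.473, -0.473]
ft_force: [0.8, 0.2, 0.0]
finger_gap: 0.0169
```

```bash
python3 -c "
from h import *
go([.5008,-.1893,.162],84)
"
```

```text
t 9.48 pos [ 0.5015 -0.1747  0.2301] az 84.04 F [0.75 0.21 0.01] gap 0.0169
shift cm [-1.46, 6.81, -0.08] turn [0.0003, 0.0008, -0.0003]
```

>>> {"api": "jog_arm", "payload": {"plan": [[[-1.46, 2, -0.08], [0, 0, 0], 0.5], [[-1.46, 5, -0.08], [0, 0, 0], 0.5], [[-1.46, 6.7, -0.08], [0, 0, 0], 0.5], [[-1.46, 6.7, -0.08], [0, 0, 0], 0.5], [[-1.46, 6.7, -0.08], [0, 0, 0], 0.5]]}}

```text
time_s: 9.9
eef_pos: [0.5, -0.189, 0.1623]
orientation: [0.526, -0.525, -0.473, 0.474]
ft_force: [0.3, -0.0, -0.2]
finger_gap: 0.0169
```

```bash
python3 -c "
from h import *
r.grab_frame('wrist');r.grab_frame('wrist')
f,s=snap('wrist','w8');snap('side','s8')
go([.5008,-.1893,.162],84)
im=cv2.imread('pics/w8.png');im2=cv2.imread('pics/s8.png')
cv2.imwrite('pics/m8.png',np.hstack([cv2.resize(im[150:250,230:330],(400,400),interpolation=2),cv2.resize(im2[230:330,240:340],(400,400),interpolation=2)]))
"
```

```text
t 10.1 pos [ 0.502  -0.1895  0.1646] az 84.09 F [ 0.94 -0.01  0.22] gap 0.0172
shift cm [0.01, 0.26, 0.13] turn [0.003, 0.0016, -0.0014]
```

View pics/m8.png

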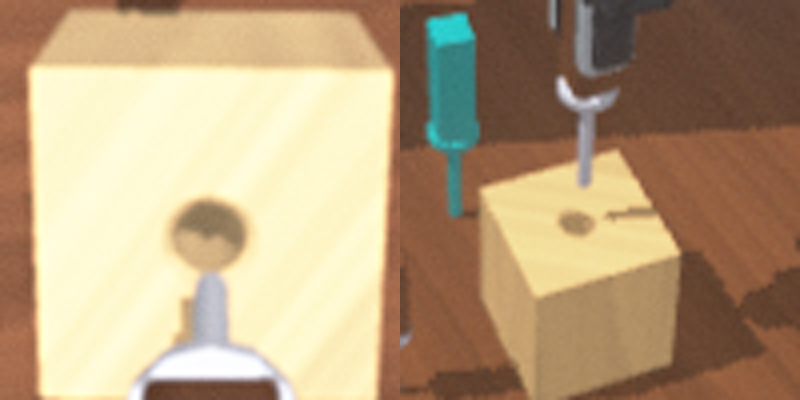

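```bash
python3 - <<'E'
from h import *
d=load('w8');s=load('s8'); print(d['pos'])
h=onz(d,230+208/4,150+235/4,.07); t=tri([(d,230+210/4,150+281/4),(s,240+184/4,230+183/4)])
print('hole',h,onz(s,240+176/4,230+223/4,.07),'tip tri',t,'tip at .0888',onz(d,230+210/4,150+281/4,.0888))
go([.5008,-.1893,.162],84)
E
```

```text
[ 0.50175044 -0.18950198  0.16417949]
hole [ 0.49684679 -0.18968294  0.07      ] [ 0.49765482 -0.18985457  0.07      ] tip tri [ 0.49950591 -0.18969069  0.09171309] tip at .0888 [ 0.49912531 -0.18956146  0.0888    ]
t 10.1 pos [ 0.502  -0.1895  0.1646] az 84.09 F [ 0.94 -0.01  0.22] gap 0.0172
shift cm [0.01, 0.26, 0.13] turn [0.003, 0.0016, -0.0014]
```

>>> {"api": "jog_arm", "payload": {"plan": [[[0, 0.3, 0.22], [0.002, 0, 0], 0.5], [[0, 0.7, 0.22], [0.002, 0, 0], 0.5], [[0, 1.1, 0.22], [0.002, 0, 0], 0.5], [[0, 1.7, 0.22], [0.002, 0, 0], 0.5], [[0, 2.3, 0.22], [0.002, 0, 0], 0.5]]}}

```text
time_s: 10.52
eef_pos: [0.4999, -0.1893, 0.1411]
orientation: [-0.524, 0.526, 0.473, -0.474]
ft_force: [-0.4, -0.1, -0.1]
finger_gap: 0.0171
```

```bash
python3 -c "
from h import *
f,s=snap('wrist','w9');snap('side','s9')
go([.4998,-.1895,.0945],84)
im=cv2.imread('pics/w9.png');im2=cv2.imread('pics/s9.png')
cv2.imwrite('pics/m9.png',np.hstack([cv2.resize(im[150:250,230:330],(400,400),interpolation=2),cv2.resize(im2[230:330,240:340],(400,400),interpolation=2)]))
"
```

```text
t 10.62 pos [ 0.499  -0.1888  0.1402] az 84.09 F [ 0.56 -0.53 -1.28] gap 0.0173
shift cm [-0.05, 4.57, -0.1] turn [-0.0014, 0.0015, -0.0004]
```

View pics/m9.png

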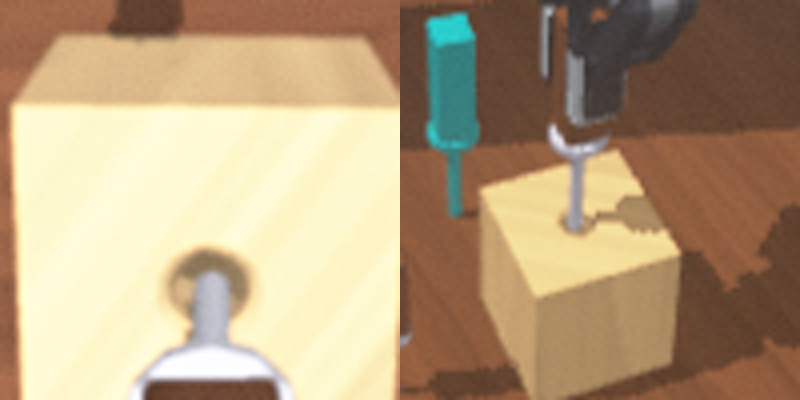

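The pin's tip is inside the hole rim: wrist crop (210,275), side crop (573,228). I'll lower the pick.

>>> {"api": "jog_arm", "payload": {"plan": [[[0, 1, 0], [0, 0, 0], 0.5], [[0, 2, 0], [0, 0, 0], 0.5], [[0, 3, 0], [0, 0, 0], 0.5], [[0, 3.8, 0], [0, 0, 0], 0.5], [[0, 4.2, 0], [0, 0, 0], 0.5]]}}

```text
time_s: 11.03
eef_pos: [0.498, -0.1884, 0.0964]
orientation: [0.526, -0.524, -0.473, 0.474]
ft_force: [-0.6, 0.6, -0.7]
finger_gap: 0.0173
```

```bash
python3 -c "
from h import *
go([.4992,-.1890,.0937],84)
"
```

```text
t 11.03 pos [ 0.498  -0.1884  0.0964] az 84.09 F [-0.6   0.59 -0.68] gap 0.0173
shift cm [-0.05, 0.27, -0.13] turn [-0.0037, 0.0015, 0.0005]
```

>>> {"api": "jog_arm", "payload": {"plan": [[[0, 0.1, -0.1], [-0.003, 0, 0], 0.5], [[0, 0.2, -0.1], [-0.003, 0, 0], 0.5], [[0, 0.25, -0.1], [-0.003, 0, 0], 0.5]]}}

```text
time_s: 11.28
eef_pos: [0.4991, -0.1885, 0.0938]
orientation: [0.525, -0.525, -0.474, 0.474]
ft_force: [0.1, -0.0, -0.6]
finger_gap: 0.0171
```

```bash
python3 -c "
from h import *
go([.4992,-.1890,.0937],84)
"
```

```text
t 11.28 pos [ 0.4991 -0.1885  0.0938] az 84.08 F [ 0.1  -0.02 -0.56] gap 0.0171
shift cm [-0.04, 0.01, -0.02] turn [-0.0006, 0.0015, 0.0005]
```

>>> {"api": "jog_arm", "payload": {"plan": [[[0, 0.05, 0], [0, 0, 0], 0.5], [[0, 0.1, 0], [0, 0, 0], 0.5], [[0, 0.1, 0], [0, 0, 0], 0.5]]}}

```text
time_s: 11.53
eef_pos: [0.4994, -0.1887, 0.0934]
orientation: [-0.525, 0.525, 0.474, -0.473]
ft_force: [-0.7, 0.3, 2.9]
finger_gap: 0.0171
```

```bash
python3 -c "
from h import *
go([.4992,-.1890,.0937],84)
"
```

```text
t 11.53 pos [ 0.4994 -0.1887  0.0934] az 84.09 F [-0.7   0.29  2.88] gap 0.0171
shift cm [-0.03, -0.03, 0.02] turn [0.0003, 0.0015, 0.0001]
```

The collar rests on the block at 2.9 N. Releasing.

>>> {"api": "jog_arm", "payload": {"plan": [[[0, 0, 0], [0, 0, 0], 2.5], [[0, 0, 0], [0, 0, 0], 3.5], [[0, 0, 0], [0, 0, 0], 5], [[0, 0, 0], [0, 0, 0], 5], [[0, 0, 0], [0, 0, 0], 5]]}}

```text
time_s: 11.95
eef_pos: [0.4994, -0.1887, 0.0934]
orientation: [-0.525, 0.525, 0.474, -0.473]
ft_force: [0.1, 0.0, -0.7]
finger_gap: 0.05
```

```bash
python3 -c "
from h import *
go([.4992,-.1890,.23],84)
snap('wrist','w10')
"
```

```text
t 11.95 pos [ 0.4994 -0.1887  0.0934] az 84.08 F [ 0.09  0.   -0.73] gap 0.05
shift cm [-0.03, -13.66, 0.01] turn [0.0003, 0.0015, 0.0001]
```

View pics/w10.png

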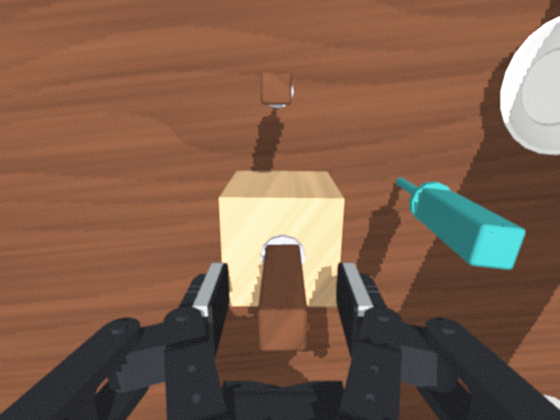

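The pick stands free between the open fingers at (283,290). I'll raise the hand.

>>> {"api": "jog_arm", "payload": {"plan": [[[0, -2, 0], [0, 0, 0], 5], [[0, -5, 0], [0, 0, 0], 5], [[0, -8, 0], [0, 0, 0], 5], [[0, -12, 0], [0, 0, 0], 5], [[0, -14, 0], [0, 0, 0], 5]]}}

```text
time_s: 12.42
eef_pos: [0.5008, -0.1894, 0.2374]
orientation: [-0.523, 0.527, 0.474, -0.473]
ft_force: [-0.1, -0.6, 0.4]
finger_gap: 0.05
```

>>> {"api": "jog_arm", "payload": {"plan": [[[0, 0, 0], [0, 0, 0], 5], [[0, 0, 0], [0, 0, 0], 5]]}}

```text
time_s: 12.58
eef_pos: [0.5019, -0.19, 0.2391]
orientation: [-0.522, 0.528, 0.475, -0.472]
ft_force: [-0.3, 0.5, -1.4]
finger_gap: 0.0498
```

```bash
python3 -c "
from h import *
snap('scene','c11');snap('side','s11');snap('wrist','w11')
im=cv2.imread('pics/w11.png');im2=cv2.imread('pics/s11.png')
cv2.imwrite('pics/m11.png',np.hstack([im2,im])[:, :][::1] if 0 else cv2.resize(np.hstack([im2,im]),(800,300)))
st()
"
```

```text
{'time_s': 12.7333, 'q': [-0.4909, 0.2591, 1.6475, 0.0002, 1.2333, -1.9586], 'dq': [0.0002, 0.0108, 0.005, -0.0014, 0.0006, 0.0007], 'joint_efforts': [0.0191, -46.5436, -27.9796, 0.0018, -0.0686, -0.0], 'eef_pos': [0.4996, -0.1888, 0.2357], 'orientation': [-0.5246, 0.5257, 0.4738, -0.4733], 'ft_force': [-0.0536, -0.0918, -0.3368], 'wrist_torque': [-0.0034, -0.0559, -0.0472], 'finger_gap': 0.0496}
```

View pics/m11.png

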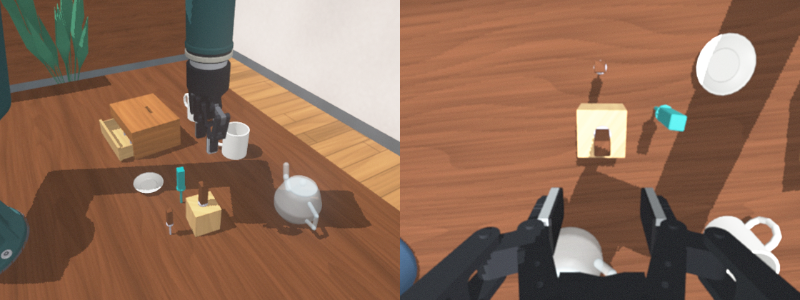

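View pics/c11.png

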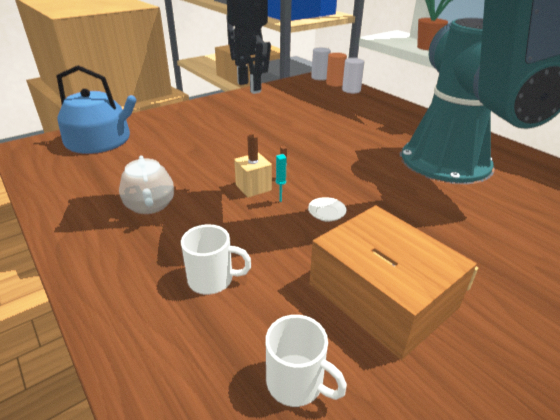

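The pick stands upright in its block at scene (252,150), fully down. The tray is out at side (117,140) in the half-scale view. The mugs, teapot and dish are where they were, and the hand is clear. Handing in.

```bash
python3 -c "
from h import *
print(r.close_job())"
```

```text
the job is handed in; nothing more can be done
None
```

The job is handed in, after about 12.7 s of the 70 s. The tray sprang out, and the pick is back in its block, fully down. The hand-in gave no verdict.

- **Pick:** I took the larger dark pick from its block and left the turquoise and small dark ones alone.
- **Catch:** I put the pin through the slot about 13 mm towards its +y end. A pale strip showing inside the slot in the wrist picture suggested that spot, so I probed there first. It met no ledge, touched about 25 mm below the lid and gave way at about 4 N. The tray released at the next small press. The highest reading was about 4.3 N, taken only at the end of each move.
- **Return:** I lowered the pick until its collar met the block at about 3 N, then released it and raised the hand.

**Last checks:** the final pictures show the tray out and the pick upright with its collar on the block. The mugs, teapot and dish are where they were, and the hand is clear with no contact force.

**Disagreements:** two small ones, neither of which caused trouble:
- The arm swayed by 2–3 mm after moves.
- Camera estimates of the hole differed by 1–2 mm, so I corrected the pick by 2.2 mm before putting it back.

I judged the tray's travel by eye from the pictures and did not measure it.

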